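Quick spin on a bench micro-centrifuge

ROBOT

A 6-joint arm with a two-finger parallel gripper is mounted at the origin on a cart in front of the work surface, level with it; the furniture and walls round the work are solid. World frame = base frame: x ahead of the robot, y to its left, z up, the work surface at z = 0. Lengths are in m, angles in rad, forces in N, time in s.
With the tool pointing down it reaches from about 0.4 to 0.825 m from the base axis. Payload 7 kg.
Tool frame: the origin (TCP) lies at the very end of the fingers, on their centre line; the grasp point (between the pads) lies 19 mm behind it; z points along the fingers, y is the line along which they close (so a half turn about z gives the same grasp; the last joint's range is limited). The gripper opens to 85 mm and grips with 20 to 120 N. Pads are 22 mm wide; open, the fingers measure 114 mm over their backs; the gripper's body (76 mm by 85 mm) begins 54 mm behind the grasp point. The pads swing forward as they close: fully open they stand 13 mm farther back than shut.
Start: joints at [1.577, 0.359, 0.012, 0, -1.224, -0.288], TCP at [0.188, 0.648, 0.231] pointing down, gripper open.
Joint ranges: [-3.07, 3.07], [-1.43, 2.12], [-1.02, 1.25], [-3.03, 1.67], [-3.05, -0], [-3.03, 3.03]. Speed limits (rad/s): [2.39, 2.39, 3.01, 3.14, 3.14, 3.14].

INTERFACE

Orientations are given as a unit quaternion [w, x, y, z].
In Python, from plant import arm gives the robot as it stands. The module is installed in compiled form; this text tells all that it offers.
- The arm moves only by the shell command python3 -m handwheel 'ROWS' [FORCE]. ROWS is a JSON object of lists of equal length, an entry for each row: "angular": the turn, a rotation vector about the world's x, y, z in degrees, a list of three; "delta_pos": the shift along the world's x, y, z in m, a list of three; "gripper": the gripper's target within -1 to 1 (fully open at 1, half-way at 0, shut at -1). In form: {"angular": [[wx, wy, wz], ...], "delta_pos": [[x, y, z], ...], "gripper": [gripper, ...]}. A call has 1 to 20 rows; each row is the pose to reach, as a shift and turn from the pose commanded when the call began; what a row does not reach only later rows make up. A row lasts 1/10 s, in which the tool goes at most 50 mm and 8.59 degrees, less where a joint would pass 70% of its speed; a pose out of reach is approached as far as the arm can. A call with a gripper value outside its range is refused whole. The fingers move at their own pace and stop on an object; FORCE is the grip in N (left out, the last holds). Time passes only in rows, so rows that repeat a pose let the fingers close. It gives the time, the measured TCP pose, the force, the opening and the grip force at its end, in the units of the state.
- arm.state(): the state, without advancing time (a new reading comes with each control period).
- arm.snapshot(name): name is "side" or "top"; returns (picture, depth): 400x640x3 uint8, blue, green, red; 400x640 float32, m along the optical axis (not along the pixel's ray), 0 where there is no reading.
- arm.camera_params(name): a dict with "mtx" (3x3 intrinsics, pixels), "k1" (the pictures are not rectified: a ray, as slopes to the right and down, at radius r is drawn at 1 + k1 r^2 times it, then the intrinsics apply), "view" (4x4, takes a point from world to camera coordinates). Camera axes: x right, y up, looking along -z (the intrinsics and any distortion apply to the point x, -y, -z); pixel columns grow to the right and rows downward; lengths in m; the calibration is good to about 2 mm. A picture is of the moment at which its call begins. camera_params takes no time and is no camera call.
- arm.job_done(): hands the job in; it is judged then, once.
The state is a dict: "t": time; "joint_positions": joint angles; "joint_vel": joint speeds; "tau": joint torques, N m; "tool_pos": TCP position; "tool_rot": TCP orientation; "force": force on the tool from outside, world axes, zero at the start; "moment": the same for the moment, N m; "grip_width": opening from 0.0 (shut) to 1.0 (fully open); "grasp_force": force on a finger pad.
Only numpy, scipy, OpenCV 4.12 (cv2) and the standard library are available. Lean on these libraries where they do the work, as an engineer would, in place of code of your own. Each camera call takes 0.05 s, during which the arm holds its last target. There are 200 camera calls.

TASK

Give the tubes in the small centrifuge a quick spin, pressing with the closed fingertips: push its open lid fully shut, then press the green-marked end of the black rocker switch down until it has tipped over to on, and then press the green key fully down and keep holding it. Your program finishes while still holding the green key down. Do not press the red or the blue key, do not press the green key before the lid is shut and the rocker is on, do not lift anything, and leave the things standing round the centrifuge where they are.

Things in the scene. Friction and masses are not known exactly. Their poses are not given: they have to be found in the camera images.
- centrifuge: White bench micro-centrifuge, 220 mm deep (x), 200 mm wide (y), fixed; origin at the centre of its underside, x from the control deck (robot's side) to the lid hinge, z up. Flat deck at z = 50 mm from x = -110 to -35 mm, behind it a round bowl under the lid. In a row on the deck: rocker at y = -72 mm, three keys at y = -22, 21 and 64 mm (x = -72 mm); which colour is where varies.
- lid (a joint): Hinge angle of the lid, rad: 0 is fully shut, positive is open (starts part open, 0.55 to 0.85; stops at 1.3). The grey round lid is a flat disc of 144 mm diameter, 10 mm thick. Stiff hinge: it stays at any angle, and about 1 to 4 N on its upper face pushes it shut.
- lid_hinge (a point): Point on the lid's hinge axis, 102 mm behind the centre of the centrifuge at z = 92 mm. The axis runs along the centrifuge's y.
- lid_push (a point): Point on the upper face of the lid, 115 mm from the hinge axis toward the front edge (24 mm in from that edge) and on the middle line, 8 mm above the hinge axis when shut. It moves with the lid: shut, it stands at z = 100 mm.
- rocker (a joint): Angle of the rocker switch, rad: 0 off, 0.4 on (end stop). It stays where it is left and turns with about 2 N on its end.
- rocker_on_end (a point): Middle of the green mark on top of the rocker's end nearest the robot, the end to press. The black rocker is 54 mm long (along the centrifuge's x) and 26 mm wide; this point lies 20 mm from its pivot, which is 60 mm above the worktop. Off: this end stands up, at about z = 69 mm; on: pressed down, at about z = 61 mm.
- key_green_top (a point): Centre of the top of the round green key, 26 mm diameter, sprung, in a black collar of 42 mm diameter; 69 mm above the worktop and 7 mm above the collar. It goes 7 mm straight down, then is flush with the collar.
- key_green (a joint): Travel of the green key, m: 0 up, 0.007 fully down (end stop; about 4 N). It springs back when let go.
- key_green_base: Black collar of the green key together with the key; origin at the centre of its underside on the deck.
- key_blue_top (a point): Centre of the top of the blue key, same make as the green one; not to be pressed.
- key_blue (a joint): Travel of the blue key, m: 0 up, 0.007 down.
- key_red_top (a point): Centre of the top of the red key, same make; not to be pressed.
- key_red (a joint): Travel of the red key, m: 0 up, 0.007 down.
- sample_cup: Loose sample cup with white lid, 39 mm diameter, 48 mm high, left of the centrifuge; origin at the centre of its underside. Leave alone.
- stain_bottle: Loose brown bottle with black cap, 48 mm diameter, 105 mm high, right of the centrifuge; origin at the centre of its underside. Leave alone.
- cover_slips: Loose small white and blue carton, 46 x 66 x 30 mm; origin at the centre of its underside. Leave alone.
- timer: Loose white bench timer, 62 x 62 x 18 mm; origin at the centre of its underside. Leave alone.
- mouse: Loose black computer mouse, 113 x 62 x 39 mm; origin at the centre of its underside. Leave alone.

How it is judged:
On the way, in this order (a step that is already met when the one before it is completed fails the run):
1. the lid is pushed fully shut (value of joint lid below 0.06 rad), for 0.2 s.
2. the rocker is tipped over to on, with the lid shut (value of joint lid below 0.06 rad and value of joint rocker above 0.33 rad), for 0.2 s.
3. the green key is pressed down and held by the fingers (all of step 2 and value of joint key_green above 0.0045 m and contact force between the fingers and key_green_base above 1 N), for 0.4 s.
At the end, for the whole second after the job is handed in: The lid is shut (within 0.06 rad), the rocker is on (over 0.33 of 0.4 rad), the fingers press the green key (over 1 N) and keep it at least 4.5 mm of its 7 mm down; the red and blue keys are up (all of step 3 and value of joint each of key_blue, key_red below 0.0025 m); the arm keeps its last pose, push and grip.
It fails at once if the red or the blue key is pressed (over 3 mm) (value of joint any of key_red, key_blue above 0.003 m).
It fails at once if the green key is pressed (over 3.5 mm) while the lid is not shut or the rocker not on (value of joint key_green above 0.0035 m and (value of joint lid above 0.1 rad or value of joint rocker below 0.3 rad)).
It fails at once if the lid is lifted farther open (value of joint lid above 1.1 rad).
It fails at once if a thing round the centrifuge is lifted or moved more than 20 mm, or knocked over (distance of any of sample_cup, stain_bottle, cover_slips, timer, mouse from where it was at the start of the episode above 0.02 m or angle between any of sample_cup, stain_bottle's own z axis and vertical above 0.5 rad).
It also fails if it takes over 40 s, if anything falls off the work surface, if the arm or the gripper's body presses on something with over 40 N, if the wrist force passes 120 N, or if a joint passes its speed limit or range.

## Working session

There is one attempt and no reset: what is moved stays moved. The work goes in short steps, Python scripts to look and compute and a shell command to move; the robot and the scene stay as the last step left them, time stands still between calls to the robot, and variables do not carry over. Pictures are saved under pics/ and viewed, at most 10 in all, crops included, and the job is handed in when it is done.

```bash
mkdir -p pics; cat > h.py <<'E'
import numpy as np, cv2
from plant import arm
def px2world(cam,u,v,d=None,z=None):
    p=arm.camera_params(cam); K=np.array(p["mtx"]); V=np.array(p["view"]); k=p["k1"]
    x=(u-K[0,2])/K[0,0]; y=(v-K[1,2])/K[1,1]; rd=np.hypot(x,y); r=rd
    for _ in range(20): r=rd/(1+k*r*r)
    s=r/rd if rd>0 else 1; ray=np.array([x*s,-y*s,-1.])
    R=V[:3,:3]; t=V[:3,3]; c=-R.T@t; w=R.T@ray
    if d is None: d=(z-c[2])/w[2]
    return c+w*d
E
python3 - <<'E'
from h import *
for n in("top","side"):
    im,d=arm.snapshot(n); cv2.imwrite(f"pics/{n}0.png",im); np.save(f"{n}0.npy",d)
s=arm.state(); print(s["t"],s["tool_pos"],s["tool_rot"],s["force"],s["grip_width"])
E
```

```text
0.1 [0.1876069  0.64795784 0.23045819] [ 7.56983345e-04  9.90083979e-01 -1.40474698e-01 -2.24079161e-05] [0.44008829 0.01884178 0.52957251] 1.004054467497432
```

View pics/top0.png

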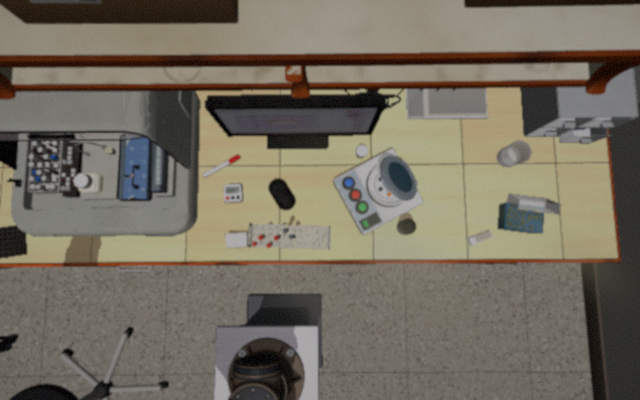

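View pics/side0.png

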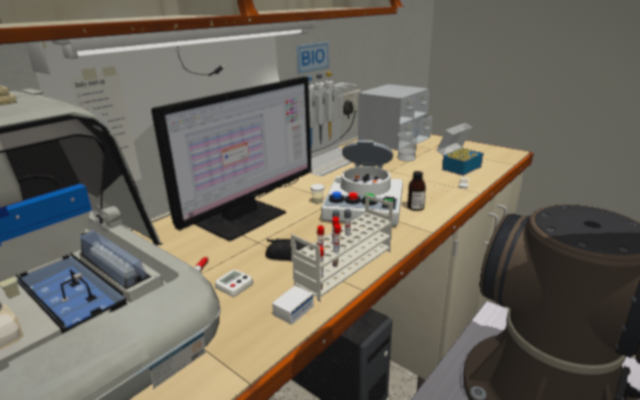

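The top view shows the centrifuge at about (378,190), with blue (348,183), red (355,195), green (362,208), rocker (372,222), cup (362,150) and bottle (406,225). The side view shows a tube rack in front of it. Next I measure.

```bash
python3 - <<'E'
from h import *
for n in("top","side"):
    p=arm.camera_params(n);V=np.array(p["view"]);print(n,"campos",(-V[:3,:3].T@V[:3,3]).round(3),"look",(-V[2,:3]).round(2),"right",V[0,:3].round(2),"f",p["mtx"][0][0],p["k1"])
im=cv2.imread("pics/top0.png");d=np.load("top0.npy")
hsv=cv2.cvtColor(im,cv2.COLOR_BGR2HSV)
roi=np.zeros(d.shape,np.uint8);roi[165:240,330:385]=255
def comps(m,lab,z):
    n,l,st,c=cv2.connectedComponentsWithStats(m)
    for i in range(1,n):
        if st[i,4]>=12:
            u,v=c[i];print(lab,st[i,4],c[i].round(1),"planeXYZ",px2world("top",u,v,z=z).round(4),"depthXYZ",px2world("top",u,v,d=d[int(round(v)),int(round(u))]).round(3))
for lab,lo,hi in(("red",(0,110,60),(10,255,255)),("green",(45,80,40),(85,255,255)),("blue",(100,110,50),(125,255,255))):
    comps(cv2.inRange(hsv,lo,hi)&roi,lab,.069)
for lab,u,v in(("cup",362,150),("bottle",406,222),("mouse",282,194),("timer",232,193),("rack",290,236),("rack2",325,236),("box",236,240),("tablefront",300,262),("monitor",300,105),("shelf",300,60),("lidc",398,180),("base",265,385)):
    print(lab,px2world("top",u,v,d=d[v,u]).round(3))
big=cv2.resize(im[130:250,320:440],None,fx=5,fy=5,interpolation=cv2.INTER_CUBIC);cv2.imwrite("pics/topc.png",big)
# lid points above 0.11
P=np.array([[*px2world("top",u,v,d=d[v,u]),u,v] for v in range(145,215) for u in range(355,430) if d[v,u]>0])
Q=P[(P[:,2]>.106)&(P[:,2]<.25)]
c=Q[:,:3].mean(0);_,s,vt=np.linalg.svd(Q[:,:3]-c,full_matrices=False);print("lid",len(Q),c,s,vt[2],Q[:,:3].min(0),Q[:,:3].max(0))
E
```

```text
top campos [ 0.394 -0.158  1.336] look [ 0.12  0.   -0.99] right [-0.01 -1.   -0.  ] f 413.7757247970632 0.018136021783698518
side campos [-0.05   0.554  0.528] look [ 0.59 -0.69 -0.42] right [-0.76 -0.65 -0.03] f 433.8454874696666 0.0008003861069969557
red 64 [355.  194.2] planeXYZ [ 0.5529 -0.2765  0.069 ] depthXYZ [ 0.553 -0.276  0.07 ]
green 56 [362.  206.5] planeXYZ [ 0.5148 -0.2971  0.069 ] depthXYZ [ 0.514 -0.297  0.074]
green 28 [365.4 223.3] planeXYZ [ 0.4632 -0.3063  0.069 ] depthXYZ [ 0.463 -0.307  0.064]
blue 57 [348.5 182.1] planeXYZ [ 0.591  -0.2569  0.069 ] depthXYZ [ 0.59  -0.257  0.073]
cup [ 0.696 -0.303  0.051]
bottle [ 0.465 -0.427  0.085]
mouse [ 0.56  -0.048  0.037]
timer [0.566 0.114 0.019]
rack [ 0.425 -0.08   0.137]
rack2 [ 0.427 -0.184  0.016]
box [0.416 0.096 0.029]
tablefront [ 0.345 -0.103 -0.003]
monitor [ 0.741 -0.119  0.347]
shelf [ 0.654 -0.136  0.78 ]
lidc [ 0.582 -0.392  0.16 ]
base [ 0.06  -0.028  0.274]Traceback (most recent call last):
  File "<stdin>", line 18, in <module>
  File "h.py", line 4, in px2world
    p=arm.camera_params(cam); K=np.array(p["mtx"]); V=np.array(p["view"]); k=p["k1"]
ValueError: time passes only in moves, steps and waits
```

View pics/topc.png

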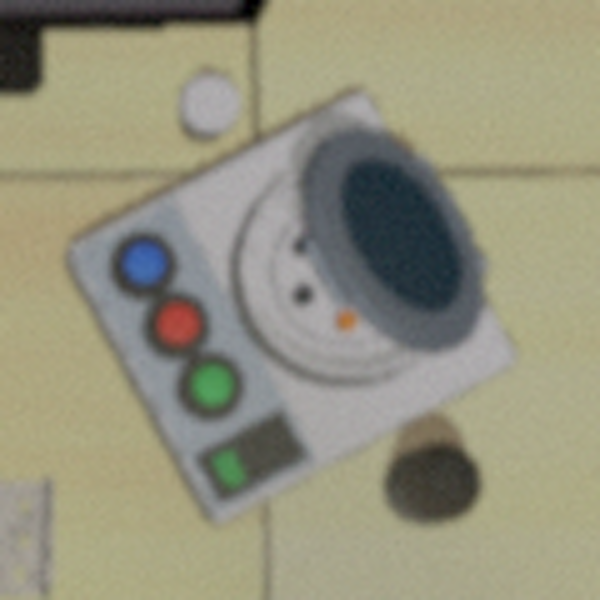

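The keys and mark give centrifuge centre ≈ (0.568, -0.350) and yaw ≈ -62°. Next come the lid angle and the clearance along the way.

```bash
python3 - <<'E'
from h import *
p=arm.camera_params("top");arm.camera_params=lambda n:p
d=np.load("top0.npy")
H=np.zeros((400,640,3))
for v in range(60,360,2):
    for u in range(0,440,2):
        if d[v,u]>0:H[v,u]=px2world("top",u,v,d=d[v,u])
H=H[60:360:2,0:440:2].reshape(-1,3)
for y in np.arange(-.5,.7,.1):
    m=(abs(H[:,1]-y)<.05)&(H[:,2]<.6)
    print(y.round(1),[(round(x,2),round(H[m&(abs(H[:,0]-x)<.025)][:,2].max(initial=-1),2)) for x in np.arange(.35,.78,.05)])
C=np.array([.568,-.350]);ex=np.array([.466,-.884]);ey=np.array([.884,.466])
L=np.c_[(H[:,:2]-C)@ex,(H[:,:2]-C)@ey,H[:,2]]
for r in(.06,.07,.08,.09,.1):
    m=(abs(L[:,0]-(.102-r))<.006)&(abs(L[:,1])<.04)
    print(r,np.sort(L[m][:,2]).round(3)[-6:])
E
```

```text
-0.5 [(np.float64(0.35), np.float64(0.01)), (np.float64(0.4), np.float64(0.01)), (np.float64(0.45), np.float64(0.07)), (np.float64(0.5), np.float64(0.05)), (np.float64(0.55), np.float64(0.12)), (np.float64(0.6), np.float64(0.1)), (np.float64(0.65), np.float64(0.01)), (np.float64(0.7), np.float64(0.01)), (np.float64(0.75), np.float64(0.01))]
-0.4 [(np.float64(0.35), np.float64(0.01)), (np.float64(0.4), np.float64(0.01)), (np.float64(0.45), np.float64(0.11)), (np.float64(0.5), np.float64(0.09)), (np.float64(0.55), np.float64(0.2)), (np.float64(0.6), np.float64(0.19)), (np.float64(0.65), np.float64(0.17)), (np.float64(0.7), np.float64(0.5)), (np.float64(0.75), np.float64(0.51))]
-0.3 [(np.float64(0.35), np.float64(0.01)), (np.float64(0.4), np.float64(0.01)), (np.float64(0.45), np.float64(0.07)), (np.float64(0.5), np.float64(0.08)), (np.float64(0.55), np.float64(0.2)), (np.float64(0.6), np.float64(0.19)), (np.float64(0.65), np.float64(0.17)), (np.float64(0.7), np.float64(0.05)), (np.float64(0.75), np.float64(0.51))]
-0.2 [(np.float64(0.35), np.float64(0.01)), (np.float64(0.4), np.float64
[... 2524 characters left out ...]
.float64(0.6), np.float64(0.2)), (np.float64(0.65), np.float64(0.39)), (np.float64(0.7), np.float64(0.54)), (np.float64(0.75), np.float64(0.54))]
0.6 [(np.float64(0.35), np.float64(0.01)), (np.float64(0.4), np.float64(0.01)), (np.float64(0.45), np.float64(0.13)), (np.float64(0.5), np.float64(0.13)), (np.float64(0.55), np.float64(0.15)), (np.float64(0.6), np.float64(0.15)), (np.float64(0.65), np.float64(0.39)), (np.float64(0.7), np.float64(0.4)), (np.float64(0.75), np.float64(0.4))]
0.06 [0.163 0.163 0.163 0.163 0.164 0.166]
0.07 [0.171 0.172 0.174 0.174 0.174 0.176]
0.08 [0.179 0.181 0.181 0.181 0.182 0.182]
0.09 [0.189 0.189 0.189 0.19  0.19  0.191]
0.1 [0.195 0.195 0.195 0.196 0.197 0.197]
```

Lid is open about 0.7 rad, with its face at z≈0.18 at 80 mm from the hinge. Now I go over at z≈0.32 with the fingers closing.

```bash
python3 -m handwheel '{"angular":[[0,0,0],[0,0,0],[0,0,0],[0,0,0],[0,0,0],[0,0,0],[0,0,0],[0,0,0],[0,0,0],[0,0,0],[0,0,0],[0,0,0],[0,0,0],[0,0,0],[0,0,0],[0,0,0],[0,0,0],[0,0,0]],"delta_pos":[[0.112,-0.148,0.09],[0.112,-0.148,0.09],[0.112,-0.148,0.09],[0.112,-0.148,0.09],[0.112,-0.148,0.09],[0.212,-0.348,0.09],[0.212,-0.348,0.09],[0.212,-0.348,0.09],[0.212,-0.348,0.09],[0.212,-0.348,0.09],[0.272,-0.648,0.09],[0.272,-0.648,0.09],[0.272,-0.648,0.09],[0.272,-0.648,0.09],[0.272,-0.648,0.09],[0.272,-0.648,0.09],[0.272,-0.648,0.09],[0.272,-0.648,0.09]],"gripper":[-1,-1,-1,-1,-1,-1,-1,-1,-1,-1,-1,-1,-1,-1,-1,-1,-1,-1]}' 30; python3 -c "
from plant import arm
print(arm.state())"
```

```text
t: 1.9
tool_pos: [0.4596, -0.001, 0.3208]
tool_rot: [0.0, 0.99, -0.142, -0.0]
force: [1.3, 0.5, -0.4]
grip_width: -0.001
grasp_force: 0.0
{'t': 1.9, 'joint_positions': array([ 4.28044634e-01, -5.55316446e-02, -2.84742013e-01, -2.95954300e-04,
       -1.34252805e+00,  8.57441819e-01]), 'joint_vel': array([ 0.05462512, -0.00258304,  0.00132817, -0.00299096,  0.00050868,
       -0.02463295]), 'tau': array([ -1.52289771, -25.95236421,  30.476439  ,   7.32308954,
        -0.04027106,   0.37771015]), 'tool_pos': array([ 0.45960287, -0.00100531,  0.32078363]), 'tool_rot': array([ 1.33186676e-04,  9.89837138e-01, -1.42204776e-01, -4.74255040e-04]), 'force': array([ 1.33266517,  0.54829054, -0.38026085]), 'moment': array([0.02696957, 0.0506057 , 0.02851926]), 'grasp_force': 0.0, 'grip_width': -0.001488920219800449}
```

```bash
python3 -m handwheel '{"angular":[[0,0,-8],[0,0,-16],[0,0,-24],[0,0,-32],[0,0,-40],[0,0,-46],[0,0,-46],[0,0,-46],[0,0,-46],[0,0,-46],[0,0,-46],[0,0,-46]],"delta_pos":[[0.04,-0.25,-0.01],[0.04,-0.25,-0.01],[0.04,-0.25,-0.01],[0.04,-0.25,-0.01],[0.04,-0.25,-0.01],[0.04,-0.25,-0.01],[0.118,-0.37,-0.08],[0.118,-0.37,-0.08],[0.118,-0.37,-0.08],[0.118,-0.37,-0.08],[0.118,-0.37,-0.08],[0.118,-0.37,-0.08]],"gripper":[-1,-1,-1,-1,-1,-1,-1,-1,-1,-1,-1,-1]}'; python3 - <<'E'
from h import *
im,d=arm.snapshot("side"); cv2.imwrite("pics/side1.png",cv2.resize(im[60:260,200:480],None,fx=2.8,fy=2.8))
print(arm.state()["joint_positions"].round(2))
E
```

```text
t: 3.1
tool_pos: [0.5783, -0.3682, 0.2414]
tool_rot: [0.0, 0.857, -0.516, -0.0]
force: [-0.0, -0.2, 0.7]
grip_width: 0.003
grasp_force: 0.0
[-0.28  0.37  0.05  0.   -1.25  0.77]
```

View pics/side1.png

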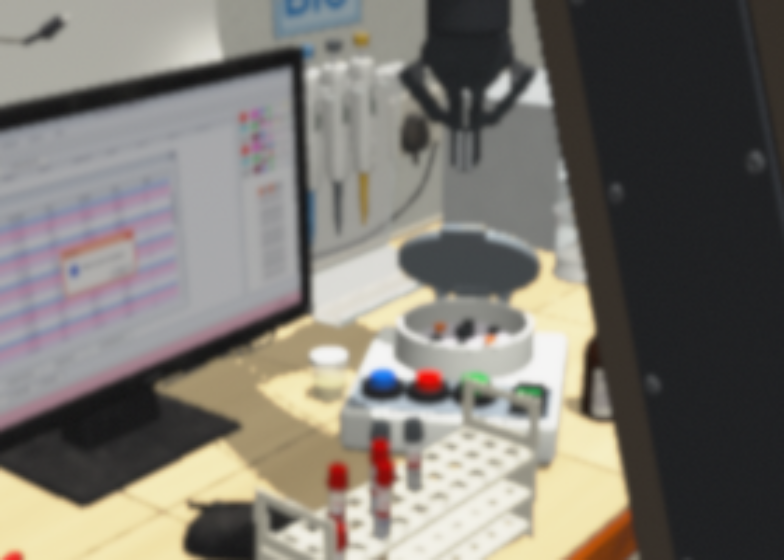

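The closed fingertips (465,165) stand above the lid (470,265), free of the monitor. Pushing the lid down along its arc.

```bash
python3 -m handwheel '{"angular":[[0,0,0],[0,0,0],[0,0,0],[0,0,0],[0,0,0],[0,0,0],[0,0,0],[0,0,0],[0,0,0],[0,0,0],[0,0,0],[0,0,0],[0,0,0],[0,0,0],[0,0,0]],"delta_pos":[[0,0,-0.02],[0,0,-0.04],[0,0,-0.05],[-0.001,0.001,-0.06],[-0.002,0.003,-0.068],[-0.003,0.006,-0.076],[-0.005,0.009,-0.084],[-0.007,0.012,-0.092],[-0.009,0.016,-0.1],[-0.011,0.02,-0.108],[-0.012,0.023,-0.116],[-0.014,0.026,-0.124],[-0.015,0.028,-0.132],[-0.015,0.028,-0.138],[-0.015,0.028,-0.138]],"gripper":[-1,-1,-1,-1,-1,-1,-1,-1,-1,-1,-1,-1,-1,-1,-1]}'
```

```text
t: 4.65
tool_pos: [0.562, -0.3413, 0.102]
tool_rot: [0.0, 0.856, -0.516, -0.001]
force: [-0.5, 0.6, -0.2]
grip_width: 0.001
grasp_force: 0.0
```

```bash
python3 -m handwheel '{"angular":[[0,0,0],[0,0,0],[0,0,0],[0,0,0],[0,0,0]],"delta_pos":[[0,0,-0.002],[0,0,-0.004],[0,0,-0.006],[0,0,-0.006],[0,0,-0.006]],"gripper":[-1,-1,-1,-1,-1]}'; python3 - <<'E'
from h import *
im,d=arm.snapshot("side"); cv2.imwrite("pics/side2.png",cv2.resize(im[100:240,280:460],None,fx=4,fy=4))
E
```

```text
t: 5.15
tool_pos: [0.5628, -0.3417, 0.0981]
tool_rot: [-0.0, 0.857, -0.516, 0.0]
force: [-1.3, 1.8, 5.4]
grip_width: 0.0
grasp_force: 2.5
```

View pics/side2.png

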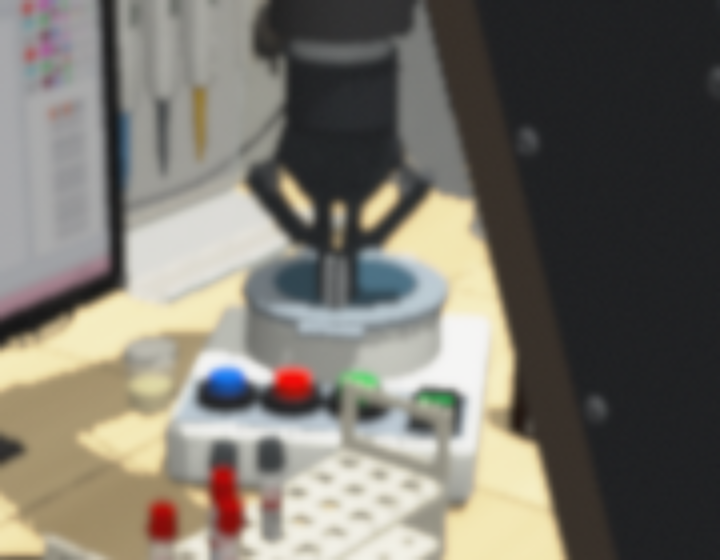

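The lid lies flat on the bowl (345,290) with the tips pressing on it. One firmer push to confirm the stop.

```bash
python3 -m handwheel '{"angular":[[0,0,0],[0,0,0],[0,0,0],[0,0,0]],"delta_pos":[[0,0,-0.002],[0,0,-0.004],[0,0,-0.004],[0,0,-0.004]],"gripper":[-1,-1,-1,-1]}'
```

```text
t: 5.6
tool_pos: [0.5629, -0.3417, 0.0976]
tool_rot: [0.0, 0.857, -0.516, 0.001]
force: [-9.3, 8.8, 28.0]
grip_width: 0.001
grasp_force: 13.8
```

```bash
python3 -m handwheel '{"angular":[[0,0,0],[0,0,0],[0,0,0],[0,0,0],[0,0,0],[0,0,0],[0,0,0],[0,0,0],[0,0,0]],"delta_pos":[[0,0,0.04],[0,0,0.067],[-0.05,0.02,0.067],[-0.103,0.042,0.067],[-0.103,0.042,0.067],[-0.103,0.042,0.03],[-0.103,0.042,-0.003],[-0.103,0.042,-0.011],[-0.103,0.042,-0.011]],"gripper":[-1,-1,-1,-1,-1,-1,-1,-1,-1]}'; python3 - <<'E'
from h import *
a,_=arm.snapshot("side");b,_=arm.snapshot("top")
a=cv2.resize(a[130:240,300:440],(700,550)); cv2.imwrite("pics/side3.png",a)
E
```

```text
t: 6.5
tool_pos: [0.4591, -0.2996, 0.0815]
tool_rot: [0.0, 0.857, -0.516, -0.001]
force: [0.2, 0.9, 0.1]
grip_width: 0.002
grasp_force: 0.0
```

View pics/side3.png

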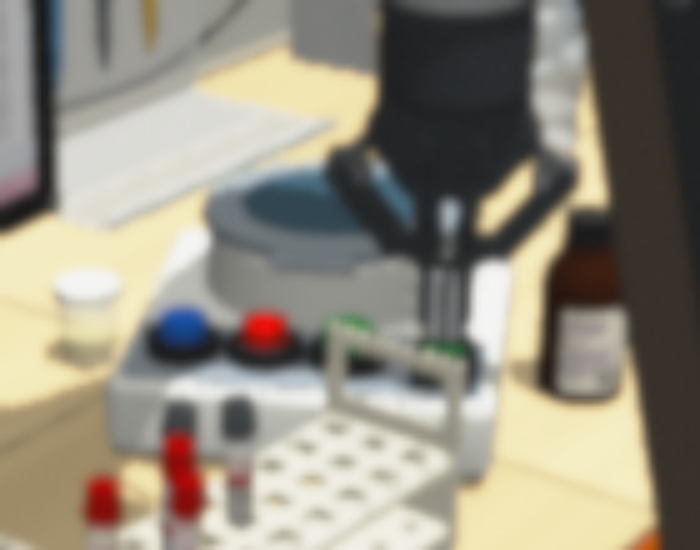

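The lid stays shut and the tips (445,335) stand just above the rocker's green mark (445,352). Pressing.

```bash
python3 -m handwheel '{"angular":[[0,0,0],[0,0,0],[0,0,0],[0,0,0],[0,0,0],[0,0,0],[0,0,0]],"delta_pos":[[0,0,-0.005],[0,0,-0.009],[0,0,-0.013],[0,0,-0.017],[0,0,-0.02],[0,0,-0.02],[0,0,-0.02]],"gripper":[-1,-1,-1,-1,-1,-1,-1]}'
```

```text
t: 7.3
tool_pos: [0.4597, -0.2997, 0.0622]
tool_rot: [0.0, 0.857, -0.516, -0.0]
force: [-0.1, 0.3, -0.4]
grip_width: -0.0
grasp_force: 0.0
```

```bash
python3 -m handwheel '{"angular":[[0,0,0],[0,0,0],[0,0,0],[0,0,0]],"delta_pos":[[0,0,-0.002],[0,0,-0.004],[0,0,-0.004],[0,0,-0.004]],"gripper":[-1,-1,-1,-1]}'
```

```text
t: 7.7
tool_pos: [0.4601, -0.2999, 0.0604]
tool_rot: [0.0, 0.857, -0.516, 0.001]
force: [-6.0, 4.9, 20.4]
grip_width: -0.001
grasp_force: 10.8
```

```bash
python3 -m handwheel '{"angular":[[0,0,0],[0,0,0],[0,0,0],[0,0,0],[0,0,0],[0,0,0],[0,0,0]],"delta_pos":[[0,0,0.03],[0,0,0.062],[0.03,0.001,0.062],[0.055,0.0025,0.062],[0.055,0.0025,0.04],[0.055,0.0025,0.026],[0.055,0.0025,0.026]],"gripper":[-1,-1,-1,-1,-1,-1,-1]}'; python3 - <<'E'
from h import *
a,_=arm.snapshot("side")
a=cv2.resize(a[160:230,340:430],(720,560)); cv2.imwrite("pics/side4.png",a)
E
```

```text
t: 8.4
tool_pos: [0.5134, -0.2967, 0.0821]
tool_rot: [0.0, 0.856, -0.516, -0.002]
force: [-0.2, -0.2, 0.8]
grip_width: -0.002
grasp_force: 0.0
```

View pics/side4.png

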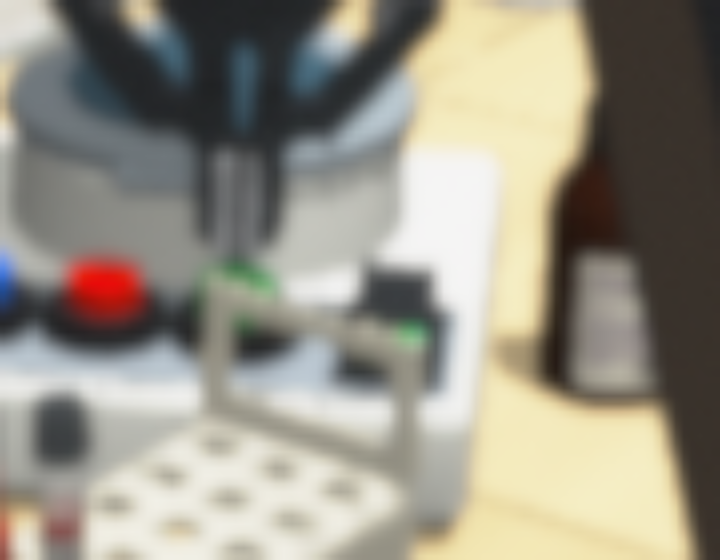

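The rocker's far end (395,290) is up and its green end (410,335) down, so it is on; the tips are above the green key (240,275). Pressing it.

```bash
python3 -m handwheel '{"angular":[[0,0,0],[0,0,0],[0,0,0],[0,0,0],[0,0,0],[0,0,0],[0,0,0],[0,0,0]],"delta_pos":[[0,0,-0.006],[0,0,-0.012],[0,0,-0.016],[0,0,-0.02],[0,0,-0.023],[0,0,-0.024],[0,0,-0.024],[0,0,-0.024]],"gripper":[-1,-1,-1,-1,-1,-1,-1,-1]}'
```

```text
t: 9.25
tool_pos: [0.5155, -0.2975, 0.0653]
tool_rot: [0.0, 0.857, -0.515, 0.002]
force: [-12.1, 10.3, 40.2]
grip_width: 0.003
grasp_force: 20.6
```

Hard stop 3–4 mm higher than expected, so I ease off and look.

```bash
python3 -m handwheel '{"angular":[[0,0,0],[0,0,0]],"delta_pos":[[0,0,0.004],[0,0,0.004]],"gripper":[-1,-1]}'; python3 - <<'E'
from h import *
a,_=arm.snapshot("side");b,_=arm.snapshot("top")
print([ (k,arm.state()[k]) for k in("tool_pos","force","moment")])
a=cv2.resize(a[160:230,330:430],(700,490)); b=cv2.resize(b[165:235,330:390],None,fx=7,fy=7)
cv2.imwrite("pics/s5.png",a)
E
```

```text
t: 9.45
tool_pos: [0.5153, -0.2974, 0.066]
tool_rot: [-0.0, 0.857, -0.516, 0.001]
force: [-0.7, 0.9, 8.0]
grip_width: -0.0
grasp_force: 4.8
[('tool_pos', array([ 0.51532174, -0.29741279,  0.0659188 ])), ('force', array([-2.45186056,  2.32178071, 14.32498952])), ('moment', array([ 1.0123563 ,  1.00219437, -0.01543681]))]
```

View pics/s5.png

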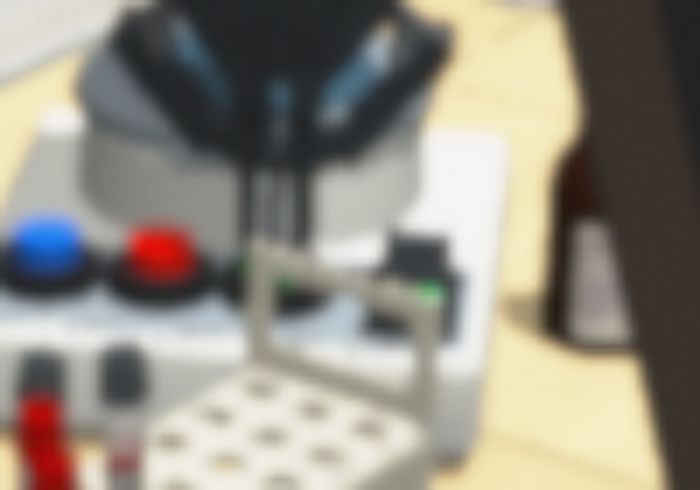

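Green is nearly hidden, so the key looks mostly down. I probe force against height to tell the end stop from some other contact.

```bash
q() { python3 -c "
from plant import arm
s=arm.state();print(s['tool_pos'].round(4),s['force'].round(1),s['moment'].round(2))"; }
R='"angular":[[0,0,0],[0,0,0],[0,0,0],[0,0,0]],"gripper":[-1,-1,-1,-1]'
python3 -m handwheel '{"angular":[[0,0,0],[0,0,0],[0,0,0],[0,0,0]],"gripper":[-1,-1,-1,-1],"delta_pos":[[0,0,0.002],[0,0,0.002],[0,0,0.002],[0,0,0.002]]}'>/dev/null;q
python3 -m handwheel '{"angular":[[0,0,0],[0,0,0],[0,0,0],[0,0,0]],"gripper":[-1,-1,-1,-1],"delta_pos":[[0,0,0.002],[0,0,0.002],[0,0,0.002],[0,0,0.002]]}'>/dev/null;q
python3 -m handwheel '{"angular":[[0,0,0],[0,0,0],[0,0,0],[0,0,0]],"gripper":[-1,-1,-1,-1],"delta_pos":[[0,0,0.002],[0,0,0.002],[0,0,0.002],[0,0,0.002]]}'>/dev/null;q
python3 -m handwheel '{"angular":[[0,0,0],[0,0,0],[0,0,0],[0,0,0]],"gripper":[-1,-1,-1,-1],"delta_pos":[[0,0,0.002],[0,0,0.002],[0,0,0.002],[0,0,0.002]]}'>/dev/null;q
python3 -m handwheel '{"angular":[[0,0,0],[0,0,0],[0,0,0],[0,0,0]],"gripper":[-1,-1,-1,-1],"delta_pos":[[0,0,0.004],[0,0,0.004],[0,0,0.004],[0,0,0.004]]}'>/dev/null;q
```

```text
[ 0.5152 -0.2973  0.0664] [ 1.5 -1.1  4. ] [-0.34 -0.53 -0.02]
[ 0.5148 -0.2971  0.0683] [ 1.7 -0.1  3.5] [-0.25 -0.75 -0.02]
[ 0.5145 -0.297   0.0701] [ 1.9 -0.5  1.9] [ 0.04 -0.38 -0.03]
[ 0.5144 -0.297   0.0721] [1.2 0.9 0.9] [ 0.21 -0.02 -0.02]
[ 0.5145 -0.2971  0.0762] [-0.1 -0.4 -0.1] [-0.   -0.06 -0.08]
```

Spring force rises from 0 at z≈0.073 to 4 N at 0.066, then a hard stop. That is the key's full 7 mm of travel. Pressing again, gently, and holding.

```bash
python3 -m handwheel '{"angular":[[0,0,0],[0,0,0],[0,0,0],[0,0,0],[0,0,0],[0,0,0],[0,0,0],[0,0,0],[0,0,0],[0,0,0],[0,0,0],[0,0,0],[0,0,0],[0,0,0]],"delta_pos":[[0,0,-0.004],[0,0,-0.008],[0,0,-0.011],[0,0,-0.0125],[0,0,-0.0125],[0,0,-0.0125],[0,0,-0.0125],[0,0,-0.0125],[0,0,-0.0125],[0,0,-0.0125],[0,0,-0.0125],[0,0,-0.0125],[0,0,-0.0125],[0,0,-0.0125]],"gripper":[-1,-1,-1,-1,-1,-1,-1,-1,-1,-1,-1,-1,-1,-1]}'; python3 - <<'E'
from h import *
a,_=arm.snapshot("side"); cv2.imwrite("pics/s6.png",cv2.resize(a[150:240,310:440],(780,540)))
E
```

```text
t: 12.95
tool_pos: [0.5151, -0.2973, 0.0658]
tool_rot: [0.0, 0.857, -0.516, 0.001]
force: [-4.7, 4.6, 20.0]
grip_width: 0.004
grasp_force: 9.8
```

View pics/s6.png

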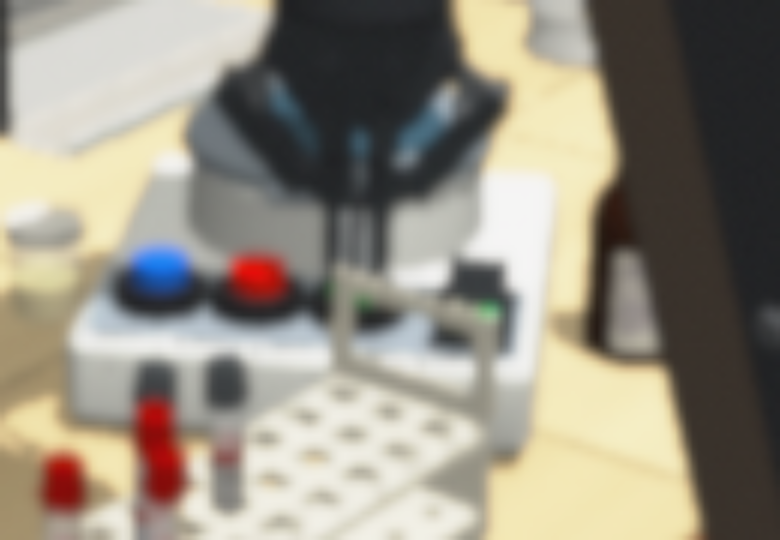

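The lid is shut (335,200) and the rocker on (485,290). The green key is held down (360,295), and red (258,278) and blue (160,270) are up.

```bash
python3 -c "
from plant import arm
print(arm.job_done())"
```

```text
the job is handed in; nothing more can be done
None
```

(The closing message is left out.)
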